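# Pin the spindle of the coil winder

### The job

Lock the coil winder so that the finished wire coil can be sawn into jump rings. Take the lock pin off its forked hook and drop it into the slanted bush on the bearing head, where it stops on the spindle; turn the crank until you feel the pin fall into the spindle's hidden cross-hole, then press the pin fully home, collar down on the bush, and let go. Leave the other things on the bench where they are.

Things in the scene. Friction and masses are not known exactly. Their poses are not given: they have to be found in the camera images.
- winder: Hand coil winder fixed to the bench: grey base plate 90 x 224 x 14 mm, round bearing head (60 mm long, 62 mm thick) with a horizontal spindle, crank at its right end, chuck with a brass coil at its left. Origin on the bench under the bearing head, below the spindle's axis; x points away from the operator, across the spindle; y along the spindle towards the coil; z up.
- spindle_axis (a point): On the spindle's axis, in the middle of the bearing head, 125 mm above the bench. In the head the spindle is 30 mm thick, with one cross-hole right through it, 13 mm wide, hidden. The crank is clamped on at any angle, so it does not show where the hole is. Turned with its top away from the operator (about winder +y), the hole comes under the bush within 30 to 90 degrees; the fallen pin then bars turning.
- lock_bush: Steel bush on the bearing head, leaning 30 degrees from vertical towards the operator; bore 11.5 mm, flared mouth 17 mm. Origin: centre of its rim, 55 mm from spindle_axis; z up and out along the bore; y along the spindle. A pin put in stops on the spindle, collar 53 mm short of the rim, until the hole comes; then it falls about 35 mm by itself. A spring ball grips it over the last 15 mm: press it home with 5 to 15 N.
- lock_pin: Loose lock pin, 135 mm long, about 80 g: steel shank 10 mm thick, 93 mm long, round tip; collar 23 mm in diameter, 6 mm thick; above it a flat aluminium grip 30 mm wide (x), 14 mm thick (y), 8 to 42 mm above the collar's underside. Origin: centre of the collar's underside; z towards the grip. It starts upright in the forked hook; home, its origin meets the bush's.
- hook (a point): Forked hook on the winder, on the operator's side: middle of its slot, level with the top of its prongs, 100 mm above the bench. The pin's collar hangs on the prongs. The slot, 13 mm wide, opens towards the operator (winder -x), where the prong tips turn up 7 mm: lift the pin at least 10 mm, then draw it 40 mm that way. A steel upright stands 25 mm behind.
- grip_mid (a point): Middle of the crank's black revolving grip, a barrel 75 mm long, 17 to 22 mm thick, parallel to the spindle, sticking out to winder -y. It circles the spindle's axis at 65 mm radius, 94 mm from the bush's plane; the crank arm lies 34 to 49 mm from that plane. It starts on the operator's side or near the top. It turns with 2 to 4 N and stays where it is left.
- piercing_saw: Bystander: piercing saw lying flat, 115 x 240 x 29 mm, origin at the centre of its underside.
- blade_tin: Bystander: round flat white tin, 68 mm in diameter, 13 mm high, origin at the centre of its underside.
- side_cutter: Bystander: side cutters with red handles lying flat, 36 x 125 x 13 mm, origin at the centre of the underside.
- tape_roll: Bystander: roll of masking tape, 72 mm in diameter, 18 mm high, origin at the centre of its underside.
There are look-alikes about, which are no part of the job. Several things have the shape of the lock_pin; the one meant has the colours described above.

How it is judged:
By the outcome, as a careful person would: the job done as asked, in the order asked, and still so for the second after the job is handed in, with the robot touching nothing.
It also fails if it takes over 56 s, if anything falls off the work surface, if the arm or the gripper's body presses on something with over 40 N, if the wrist force passes 120 N, or if a joint passes its speed limit or range.

### The arm

A 6-joint arm with a two-finger parallel gripper is mounted at the origin on a cart in front of the work surface, level with it; the furniture and walls round the work are solid. World frame = base frame: x ahead of the robot, y to its left, z up, the work surface at z = 0. Lengths are in m, angles in rad, forces in N, time in s.
With the tool pointing down it reaches from about 0.35 to 0.8 m from the base axis. Payload 7.3 kg.
Tool frame: the origin (TCP) lies at the very end of the fingers, on their centre line; the grasp point (between the pads) lies 19 mm behind it (bot.grip_depth is the distance from the TCP to the grasp point, in m); z points along the fingers, y is the direction in which the jaws open and shut (so a half turn about z gives the same grasp; the last joint's range is limited). The gripper opens to 85 mm and grips with 20 to 120 N. Pads are 22 mm wide; open, the fingers measure 114 mm over their backs; the gripper's body (76 mm by 85 mm) begins 54 mm behind the grasp point. The pads swing forward as they close: fully open they stand 13 mm farther back than shut.
Start: joints at [-1.279, 0.342, 1.524, -0, 1.275, -0.146], TCP at [0.223, -0.475, 0.198] pointing down, gripper open.
Joint ranges: [-2.53, 2.53], [-0.77, 2.02], [0.04, 2.7], [-1, 4.14], [0.28, 2.66], [-3.11, 3.11]. Speed limits (rad/s): [2.57, 2.57, 3.14, 3.14, 3.14, 3.14].

### API

Orientations are given as a unit quaternion [x, y, z, w].
In Python, from bench import bot, eyes, job gives the robot as it stands. The module is installed in compiled form; this text tells all that it offers.
- The arm moves only by the tool step_arm, never from a script. Its arguments are lists of equal length, an entry for each row: "grip": the opening, from -1 (shut) to 1 (fully open), so that 0 is half open; "offset": the shift along the tool's x, y, z in m, a list of three; "spin": the turn about the tool's z in degrees. A call has 1 to 8 rows; each row is the pose to reach, as a shift and turn from the pose commanded when the call began, along the tool's axes at that moment; what a row does not reach only later rows make up. A row lasts 1/8 s, in which the tool goes at most 62.5 mm and 10.7 degrees, less where a joint would pass 70% of its speed; a pose out of reach is approached as far as the arm can. A call with a gripper value outside its range is refused whole. The fingers move at their own pace and stop on an object; the grip force is fixed at half the most. Time passes only in rows, so rows that repeat a pose let the fingers close. It gives the time, the measured TCP pose, the force and the opening at its end, in the units of the state.
- bot.read_state(): the state, without advancing time (a new reading comes with each control period).
- eyes.get_image(name): name is "scene" or "top" or "wrist"; returns the picture (420x560x3 uint8, red, green, blue); there is no depth.
- eyes.calibration(name): a dict with "mtx" (3x3 intrinsics, pixels), "xyz" and "attitude" of the camera in the world. Camera axes: x right, y down, z forward; pixel columns grow to the right and rows downward; lengths in m; the calibration is good to about 2 mm. A picture is of the moment at which its call begins: read the wrist's pose just before it. calibration takes no time and is no camera call; for the wrist camera it gives the pose at the moment of the call.
- job.sign_off(): hands the job in, once; it reports no verdict.
The state is a dict: "t": time; "qpos": joint angles; "joint_vel": joint speeds; "effort": joint torques, N m; "tcp_pos": TCP position; "orientation": TCP orientation; "wrist_force": force on the tool from outside, world axes, zero at the start; "torque": the same for the moment, N m; "width": opening from 0.0 (shut) to 1.0 (fully open).
Only numpy, scipy, OpenCV 4.12 (cv2) and the standard library are available. Lean on these libraries where they do the work, as an engineer would, in place of code of your own. Each camera call takes 0.05 s, during which the arm holds its last target. There are 200 camera calls.

## Working session

There is one attempt and no reset: what is moved stays moved. The work goes in short steps, Python scripts to look and compute and a tool call to move; the robot and the scene stay as the last step left them, time stands still between calls to the robot, and variables do not carry over. Pictures are saved under pics/ and viewed, about 8 in all and at most 12, crops included, and the job is handed in when it is done.

Besides the shell and the picture viewer there is one more tool, called after "Request:" as name(argument=value, ...) on one line, values as JSON. step_arm: Moves the arm, as the interface text tells. Its arguments: {"type":"object","properties":{"grip":{"type":"array"},"offset":{"type":"array"},"spin":{"type":"array"}},"required":["grip","offset","spin"]}

```bash
mkdir -p pics; cat > h.py <<'E'
import numpy as np, cv2
from scipy.spatial.transform import Rotation as R
from bench import bot, eyes, job
def att(c):
    a=np.array(c["attitude"],float)
    return R.from_quat(a) if a.size==4 else R.from_matrix(a.reshape(3,3))
def ray(c,uv):
    d=np.linalg.inv(np.array(c["mtx"]))@np.array([uv[0],uv[1],1.]); d=att(c).apply(d); return np.array(c["xyz"]),d/np.linalg.norm(d)
def onplane(c,uv,z):
    o,d=ray(c,uv); return o+d*(z-o[2])/d[2]
def tri(rs):
    A=0;b=0
    for o,d in rs:
        P=np.eye(3)-np.outer(d,d); A=A+P; b=b+P@o
    x=np.linalg.solve(A,b); return x,[np.linalg.norm((np.eye(3)-np.outer(d,d))@(x-o)) for o,d in rs]
def proj(c,p):
    q=np.array(c["mtx"])@att(c).inv().apply(np.array(p)-np.array(c["xyz"])); return q[:2]/q[2]
def save(im,n): cv2.imwrite("pics/"+n+".png",cv2.cvtColor(im,cv2.COLOR_RGB2BGR))
E
python3 - <<'E'
from h import *
for n in("scene","top"):
    im=eyes.get_image(n); np.save("pics/"+n+"0.npy",im); save(cv2.resize(im,(800,600)),n+"0"); c=eyes.calibration(n); print(n,c)
print(bot.read_state())
E
```

```text
scene {'mtx': array([[406.55961707,   0.        , 279.08372579],
       [  0.        , 406.55961707, 206.22137143],
       [  0.        ,   0.        ,   1.        ]]), 'xyz': array([-0.2605786 ,  0.72527939,  0.80966354]), 'attitude': array([-0.44086827,  0.78081994, -0.37923742,  0.22832954])}
top {'mtx': array([[397.74884522,   0.        , 283.98761742],
       [  0.        , 397.74884522, 212.00212329],
       [  0.        ,   0.        ,   1.        ]]), 'xyz': array([0.42489698, 0.3089638 , 1.43094768]), 'attitude': array([-0.70426361,  0.70956405, -0.01697187,  0.01560698])}
{'t': 0.1, 'qpos': array([-1.27896987e+00,  3.42633533e-01,  1.52488052e+00, -3.59575666e-06,
        1.27538472e+00, -1.45987611e-01]), 'joint_vel': array([ 4.66262162e-05, -3.26769106e-03, -2.21118244e-03, -1.51292086e-04,
       -5.72928911e-05, -8.60304231e-05]), 'effort': array([ 1.25431612e-03, -4.34448302e+01, -2.46490288e+01, -2.26272846e-04,
        4.70831626e-03,  1.15040052e-06]), 'tcp_pos': array([ 0.22249469, -0.47510562,  0.1972199 ]), 'orientation': array([ 9.76135062e-01,  2.17163338e-01, -4.92936622e-05, -6.51199343e-04]), 'wrist_force': array([-0.29466303,  0.24372996, -0.04674841]), 'torque': array([-0.01135939,  0.00236889, -0.00386493]), 'width': 0.9994972906990073}
```

View pics/scene0.png

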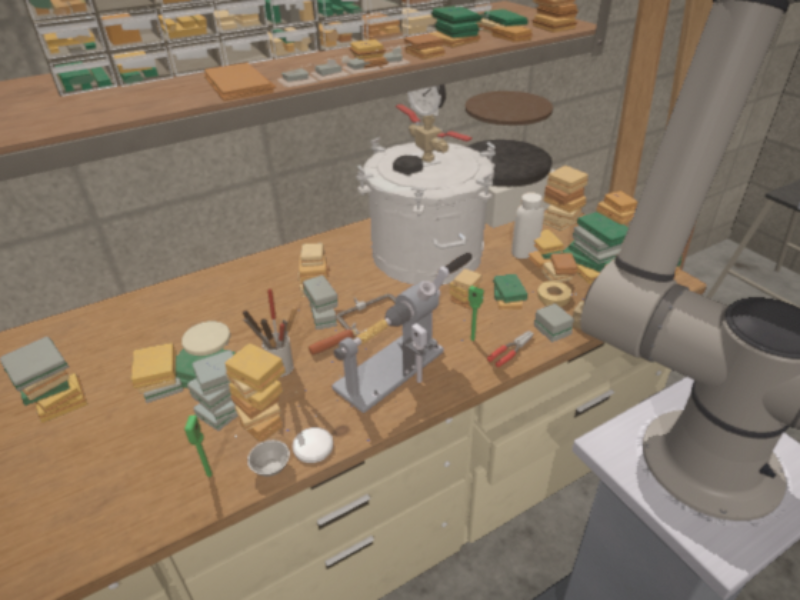

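View pics/top0.png

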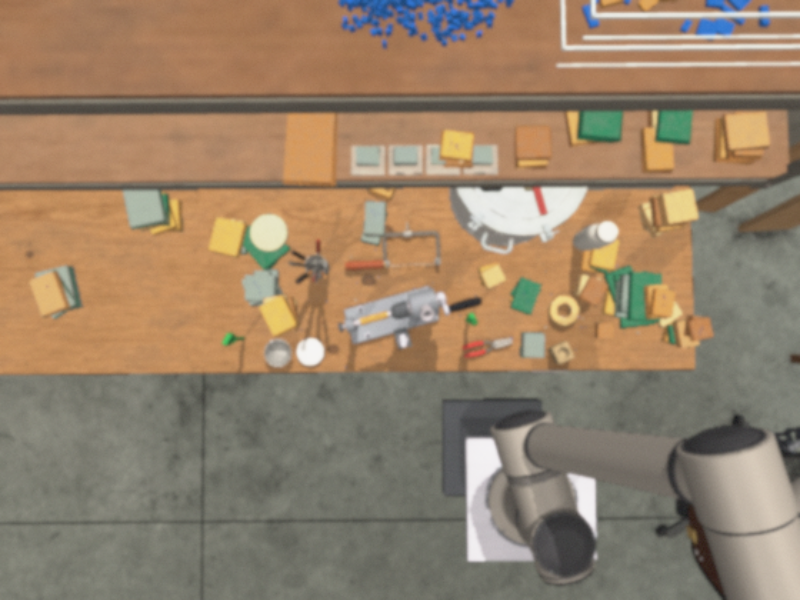

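Scene view: the grey winder is at about (395,345). The aluminium and steel pin hangs at (418,340), and the crank's black grip is at (457,265). In the top view the pin is at (403,340) and the crank grip at (465,304).
Look-alike candidates: the green pins at scene (475,300) and (197,435). I choose the aluminium one on the hook and will check it in a close crop.

```bash
python3 - <<'E'
from h import *
s=np.load("pics/scene0.npy");t=np.load("pics/top0.npy")
a=cv2.resize(s[165:295,215:345],(600,600),interpolation=cv2.INTER_CUBIC)
save(a,"sc1")
b=cv2.resize(t[185:260,225:350],(800,480),interpolation=cv2.INTER_CUBIC); save(b,"tc1")
E
```

```text
(no output)
```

View pics/sc1.png

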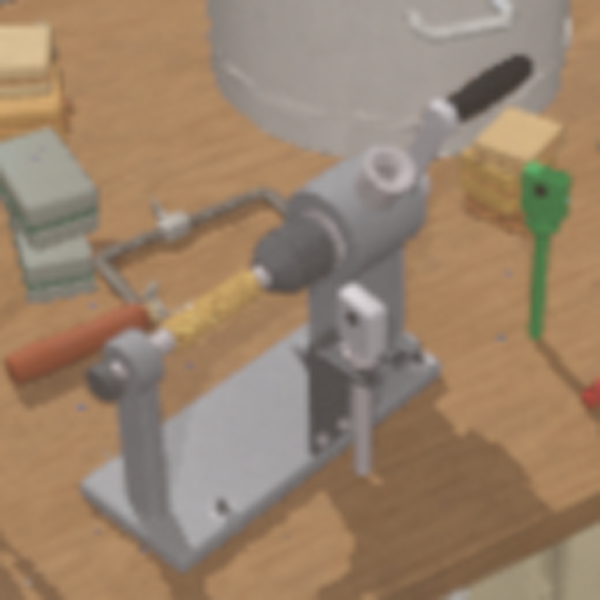

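View pics/tc1.png

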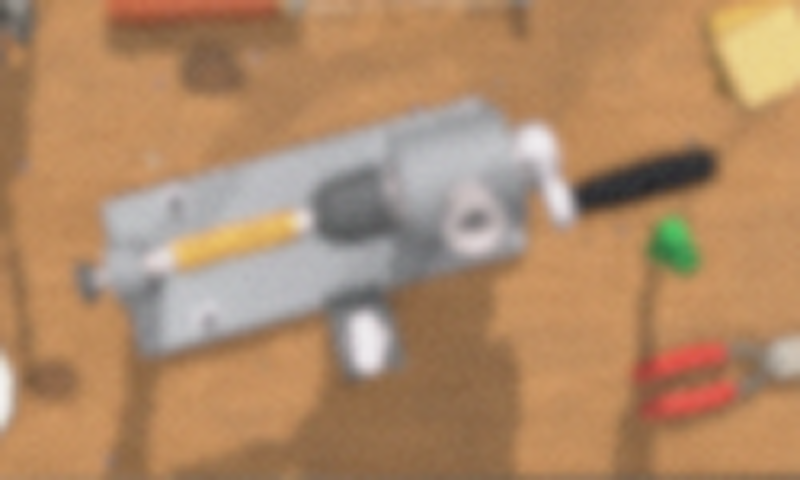

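```bash
python3 - <<'E'
from h import *
cs=eyes.calibration("scene");ct=eyes.calibration("top")
S=lambda u,v:(215+(u+.5)*130/600-.5,165+(v+.5)*130/600-.5)
T=lambda u,v:(225+(u+.5)*.15625-.5,185+(v+.5)*.15625-.5)
for n,a,b in[("rim",(387,170),(474,218)),("pintop",(362,298),(367,340)),("cg_out",(520,68),(708,160)),("cg_in",(457,112),(582,197)),("coilL",(172,334),(172,257)),("coilR",(258,277),(298,222))]:
    print(n,*[np.round(x,4) for x in tri([ray(cs,S(*a)),ray(ct,T(*b))])])
P=[onplane(ct,T(*p),.014) for p in((105,205),(480,97),(525,245),(148,357))]
print(np.round(P,4))
c=np.mean(P,0); print(c)
for i in range(4): d=P[(i+1)%4]-P[i]; print(np.linalg.norm(d),np.degrees(np.arctan2(d[1],d[0])))
A=[onplane(ct,T(*p),.125) for p in((172,257),(298,222))];d=A[0]-A[1];print(A,np.degrees(np.arctan2(d[1],d[0])))
E
```

```text
rim [0.4612 0.259  0.1667] [0.001 0.001]
pintop [0.4008 0.3131 0.1391] [0.0005 0.0005]
cg_out [0.4891 0.1451 0.1802] [0.0001 0.0001]
cg_in [0.4703 0.2059 0.1818] [0.0017 0.0017]
coilL [0.443  0.4111 0.1271] [0.0023 0.0023]
coilR [0.4605 0.3468 0.1265] [0.002 0.002]
[[0.4749 0.4593 0.014 ]
 [0.5337 0.25   0.014 ]
 [0.4509 0.2257 0.014 ]
 [0.3903 0.4357 0.014 ]]
[0.46245049 0.34267669 0.014     ]
0.21746156325220878 -74.32947826536203
0.08624692304189101 -163.65244025542094
0.2185682861876596 106.09875691759997
0.08787452860897958 15.617381353704205
[array([0.44407639, 0.41329052, 0.125     ]), array([0.46154205, 0.34858226, 0.125     ])] 105.10497608602672
```

```bash
cat >> h.py <<'E'
YAW=np.radians(15.5); wx=np.array([np.cos(YAW),np.sin(YAW),0]); wy=np.array([-np.sin(YAW),np.cos(YAW),0]); wz=np.array([0,0,1.])
def off(*pts):
    s=bot.read_state(); r=R.from_quat(s["orientation"]); tx=r.apply([1,0,0])
    print("t",s["t"],"tcp",np.round(s["tcp_pos"],4),"toolx deg",round(np.degrees(np.arctan2(tx[1],tx[0])),2),"w",round(s["width"],3),"F",np.round(s["wrist_force"],1))
    for p in pts: print(np.round(p,4),"off",np.round(r.inv().apply(np.array(p)-s["tcp_pos"]),4))
E
python3 -c "
from h import *
off([.3,-.3,.3],[.42,-.1,.3],[.44,.1,.29],[.39,.28,.25])"
```

```text
t 0.1 tcp [ 0.2225 -0.4751  0.1972] toolx deg 25.08 w 0.999 F [-0.3  0.2 -0. ]
[ 0.3 -0.3  0.3] off [ 0.1445 -0.1259 -0.1026]
[ 0.42 -0.1   0.3 ] off [ 0.3379 -0.2561 -0.1024]
[0.44 0.1  0.29] off [ 0.4408 -0.4288 -0.0921]
[0.39 0.28 0.25] off [ 0.4719 -0.6129 -0.0519]
```

Request:
step_arm(grip=[1,1,1,1,1,1,1,1], offset=[[0.04,-0.03,-0.03],[0.08,-0.06,-0.06],[0.12,-0.09,-0.09],[0.165,-0.12,-0.1],[0.21,-0.155,-0.1],[0.25,-0.19,-0.1],[0.29,-0.22,-0.1],[0.335,-0.255,-0.1]], spin=[5,10,10,10,10,10,10,10])

```text
t: 1.1
tcp_pos: [0.4183, -0.101, 0.2976]
orientation: [0.991, 0.131, -0.0, 0.0]
wrist_force: [0.5, -0.1, -0.3]
width: 1.0
```

```bash
python3 -c "
from h import *
off([.44,.1,.29],[.385,.27,.25])"
```

```text
t 1.1 tcp [ 0.4183 -0.101   0.2976] toolx deg 15.05 w 1.0 F [ 0.5 -0.1 -0.3]
[0.44 0.1  0.29] off [ 0.0732 -0.1885  0.0076]
[0.385 0.27  0.25 ] off [ 0.0642 -0.367   0.0476]
```

Request:
step_arm(grip=[1,1,1,1,1,1,1,1], offset=[[0.02,-0.05,0],[0.035,-0.1,0],[0.055,-0.15,0],[0.065,-0.2,0],[0.065,-0.25,0.01],[0.065,-0.3,0.02],[0.065,-0.35,0.03],[0.065,-0.367,0.03]], spin=[0,0,0,0,0,0,0,0])

```text
t: 2.1
tcp_pos: [0.3836, 0.2705, 0.2667]
orientation: [0.991, 0.133, -0.001, 0.0]
wrist_force: [0.3, 0.2, 0.3]
width: 1.002
```

```bash
python3 - <<'E'
from h import *
off()
c=eyes.calibration("wrist"); im=eyes.get_image("wrist"); np.save("pics/w1.npy",im); save(cv2.resize(im,(800,600)),"w1"); print(c, att(c).as_matrix()[:,2])
import pickle; pickle.dump(c,open("pics/w1.pkl","wb"))
for p in([.4612,.259,.1667],[.4008,.3131,.139]): print(proj(c,p)*800/560)
E
```

```text
t 2.1 tcp [0.3836 0.2705 0.2667] toolx deg 15.26 w 1.002 F [0.3 0.2 0.3]
{'mtx': array([[293.90551568,   0.        , 279.38328572],
       [  0.        , 293.90551568, 211.88996561],
       [  0.        ,   0.        ,   1.        ]]), 'xyz': array([0.46085133, 0.29134819, 0.44303891]), 'attitude': array([ 0.78464664, -0.59987864, -0.09481074,  0.12444352])} [-0.29808787 -0.08153852 -0.95104947]
[448.4312133  179.82506009]
[348.37024552 241.81629804]
```

View pics/w1.png

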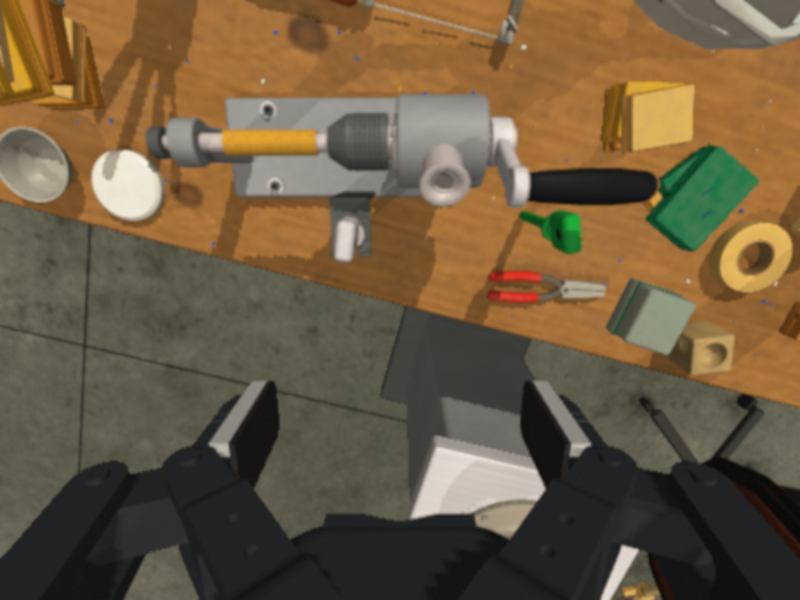

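The view shows the winder squared up with the tool. The bush mouth is at (444,181), the pin's grip at (347,237), the hook below it, and the crank grip runs from (530,186) to (650,186). Next is one close crop of the pin and bush.

```bash
python3 - <<'E'
from h import *
im=np.load("pics/w1.npy"); save(cv2.resize(im[90:190,215:355],(798,570),interpolation=cv2.INTER_CUBIC),"w1c")
E
```

```text
(no output)
```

View pics/w1c.png

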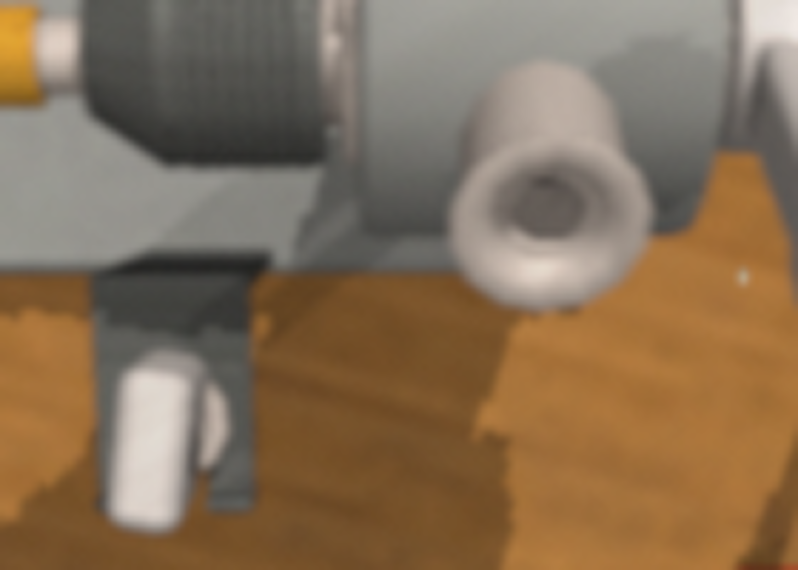

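```bash
python3 - <<'E'
from h import *
import pickle; c=pickle.load(open("pics/w1.pkl","rb")); cs=eyes.calibration("scene");ct=eyes.calibration("top")
W=lambda u,v:(215+(u+.5)/5.7-.5,90+(v+.5)/5.7-.5)
S=lambda u,v:(215+(u+.5)*130/600-.5,165+(v+.5)*130/600-.5)
T=lambda u,v:(225+(u+.5)*.15625-.5,185+(v+.5)*.15625-.5)
for z in(.138,.142):
  a=onplane(c,W(158,368),z);b=onplane(c,W(144,522),z);m=(a+b)/2;d=a-b; print("pin",z,m.round(4),np.degrees(np.arctan2(d[1],d[0])),np.linalg.norm(d))
print("rim@.1726",onplane(c,W(551,222),.1726))
R3=tri([ray(c,W(551,222)),ray(cs,S(387,170)),ray(ct,T(474,218))]);print("rim3",R3)
print("pin3",tri([ray(c,W(151,445)),ray(cs,S(362,298)),ray(ct,T(367,340))]))
W2=lambda u,v:(u*.7,v*.7)
for n,w,s,t in(("out",(653,186),(520,68),(708,160)),("in",(532,187),(457,112),(582,197)),("coilL",(223,143),(172,334),(172,257)),("coilR",(318,143),(258,277),(298,222))):
    print(n,tri([ray(c,W2(*w)),ray(cs,S(*s)),ray(ct,T(*t))]))
d=onplane(c,W2(395,196),.014)-onplane(c,W2(236,196),.014); print("base edge",np.degrees(np.arctan2(d[1],d[0])))
E
```

```text
pin 0.138 [0.4013 0.3163 0.138 ] 7.746565168517689 0.028422508816654802
pin 0.142 [0.4021 0.316  0.142 ] 7.746565168517703 0.02804980214582737
rim@.1726 [0.4584174  0.26128195 0.1726    ]
rim3 (array([0.4597615 , 0.25992212, 0.16795158]), [np.float64(0.001620182977494438), np.float64(0.000983123465386104), np.float64(0.001906034337567291)])
pin3 (array([0.40102292, 0.31422653, 0.13949083]), [np.float64(0.0021330428909941608), np.float64(0.001581341045172604), np.float64(0.0006639242993495134)])
out (array([0.48936707, 0.14398945, 0.18131729]), [np.float64(0.0026957348403981096), np.float64(0.0016668875507085412), np.float64(0.0011966921857523255)])
in (array([0.47020128, 0.2075834 , 0.18134603]), [np.float64(0.0032417787781473502), np.float64(0.003184922468889911), np.float64(0.0010414502934704155)])
coilL (array([0.44280438, 0.41218369, 0.12869982]), [np.float64(0.0021027537418281126), np.float64(0.0033779077268494915), np.float64(0.001460858235397669)])
coilR (array([0.46034316, 0.34810408, 0.127776  ]), [np.float64(0.002210995194548185), np.float64(0.0030537444838400016), np.float64(0.001187417173235296)])
base edge -74.79457546538215
```

```bash
python3 -c "
from h import *
off([.4015,.3155,.16],[.4015,.3155,.112])"
```

```text
t 2.15 tcp [0.3839 0.2711 0.2672] toolx deg 15.25 w 1.0 F [-0.   0.7  0.4]
[0.4015 0.3155 0.16  ] off [ 0.0288 -0.0381  0.1072]
[0.4015 0.3155 0.112 ] off [ 0.0289 -0.0381  0.1552]
```

Request:
step_arm(grip=[0,0,0,0,0,0,-1,-1], offset=[[0.029,-0.038,0.03],[0.029,-0.038,0.07],[0.029,-0.038,0.11],[0.029,-0.038,0.145],[0.029,-0.038,0.155],[0.029,-0.038,0.155],[0.029,-0.038,0.155],[0.029,-0.038,0.155]], spin=[7,7,7,7,7,7,7,7])

```text
t: 3.15
tcp_pos: [0.404, 0.3133, 0.114]
orientation: [0.998, 0.07, 0.001, -0.0]
wrist_force: [-0.8, -0.9, -0.2]
width: 0.082
```

Request:
step_arm(grip=[-1,-1,-1], offset=[[0,0,0],[0,0,0],[0,0,0]], spin=[0,0,0])

```text
t: 3.52
tcp_pos: [0.4033, 0.313, 0.1128]
orientation: [0.998, 0.071, 0.0, 0.0]
wrist_force: [0.5, -0.5, 0.4]
width: -0.001
```

```bash
python3 - <<'E'
from h import *
off()
save(cv2.resize(eyes.get_image("wrist")[60:360,80:480],(800,600)),"w2")
E
```

```text
t 3.525 tcp [0.4033 0.313  0.1128] toolx deg 8.09 w -0.001 F [ 0.5 -0.5  0.4]
```

View pics/w2.png

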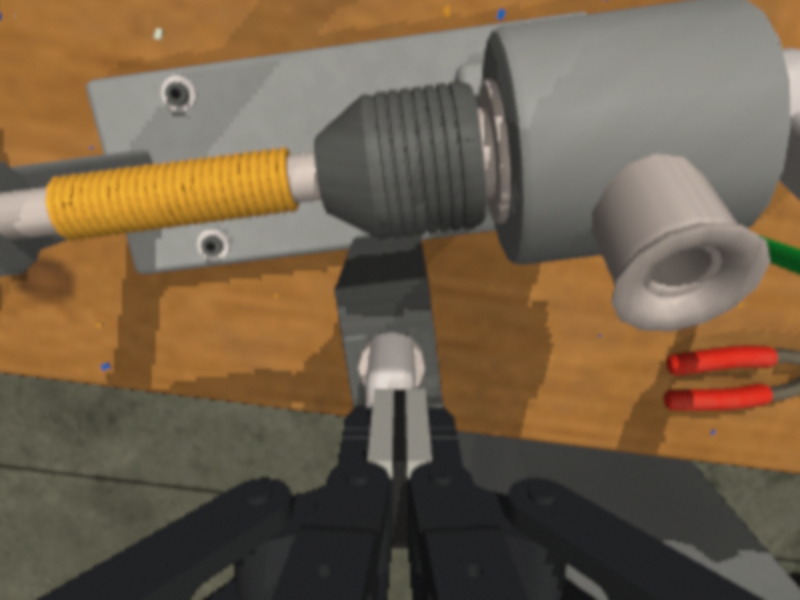

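```bash
python3 - <<'E'
from h import *
c=eyes.calibration("wrist"); print(c["xyz"])
f=lambda p:((proj(c,p)-[80,60])*2).round(0)
s=bot.read_state();r=R.from_quat(s["orientation"]);t=s["tcp_pos"]
print("tcp",f(t),"grasp",f(t+[0,0,.019]),"pads",[f(t+r.apply([dx,0,0])) for dx in(-.011,.011)],[f(t+r.apply([dx,0,-.04])) for dx in(-.011,.011)])
print("pinpred",f([.4015,.3155,.142]),f([.4015,.3155,.106]))
for z in(.142,.106): print(z,onplane(c,(80+393/2,60+366/2),z), onplane(c,(80+393/2,60+340/2),z))
E
```

```text
[0.48203666 0.32407134 0.28930311]
tcp [398. 370.] grasp [398. 396.] pads [array([398., 400.]), array([398., 338.])] [array([398., 469.]), array([398., 395.])]
pinpred [389. 417.] [390. 365.]
0.142 [0.41718435 0.31645539 0.142     ] [0.42470956 0.31749497 0.142     ]
0.106 [0.40133483 0.31459409 0.106     ] [0.41069916 0.31588774 0.106     ]
```

```bash
python3 - <<'E'
from h import *
im=cv2.imread("pics/w2.png"); cv2.imwrite("pics/w2z.png",cv2.resize(im[300:520,300:500],None,fx=2.7,fy=2.7,interpolation=cv2.INTER_CUBIC))
E
```

```text
(no output)
```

View pics/w2z.png

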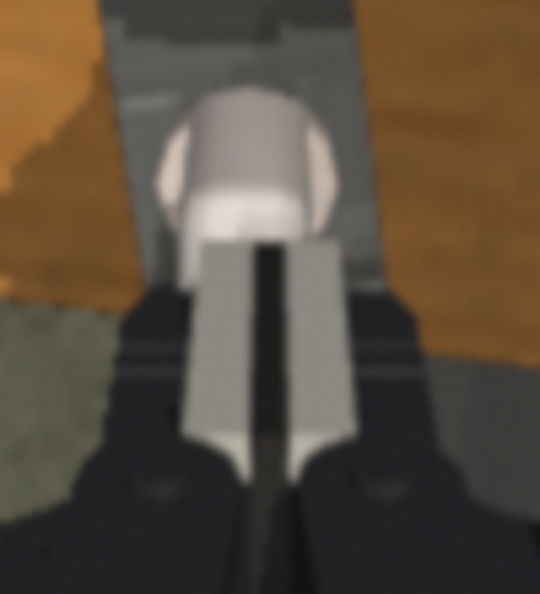

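```bash
python3 - <<'E'
from h import *
import pickle; c=pickle.load(open("pics/w1.pkl","rb"))
t=np.array([.3839,.2711,.2672]); r=R.from_euler('z',15.25,degrees=True)*R.from_euler('x',180,degrees=True)
for sy in(-1,1):
  for dx in(-.011,.011):
    print(sy,dx,[(proj(c,t+r.apply([dx,sy*.0425,-.013-h]))/.7).round(0) for h in(0,.019,.04)])
q=r.inv().apply(c["xyz"]-t); print("cam in tool",q, r.inv().apply(att(c).as_matrix()[:,2]))
s=bot.read_state(); print(s["tcp_pos"],s["qpos"],s["wrist_force"])
im=eyes.get_image("scene"); np.save("pics/scene1.npy",im); save(cv2.resize(im[150:310,200:360],(600,600),interpolation=cv2.INTER_CUBIC),"sc2")
E
```

```text
-1 -0.011 [array([300., 385.]), array([289., 409.]), array([274., 442.])]
-1 0.011 [array([296., 338.]), array([284., 358.]), array([268., 386.])]
1 -0.011 [array([495., 385.]), array([506., 409.]), array([520., 442.])]
1 0.011 [array([499., 338.]), array([510., 358.]), array([526., 385.])]
cam in tool [ 0.07956757  0.0007054  -0.17583891] [-3.09038575e-01  2.60911174e-04  9.51049468e-01]
[0.40323683 0.31301201 0.11278159] [ 5.09916514e-01  4.02564844e-01  1.68784982e+00 -9.75891345e-05
  1.05118851e+00  1.93959703e+00] [-0.77465835  0.10377717 -0.42940279]
```

View pics/sc2.png

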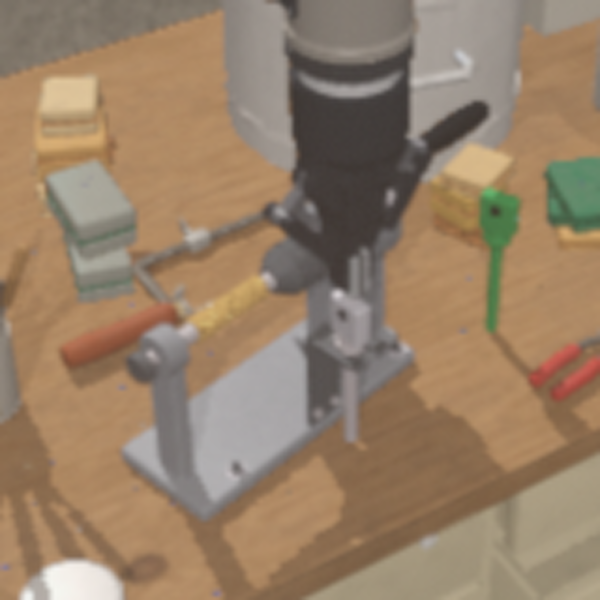

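```bash
python3 - <<'E'
from h import *
c=eyes.calibration("wrist");cs=eyes.calibration("scene")
print(tri([ray(c,(281.5,254.5)),ray(cs,(296,227.9))]))
s=bot.read_state();r=R.from_quat(s["orientation"]);t=s["tcp_pos"]
o,d=ray(c,(281.5,254.5)); q=r.inv().apply(o-t);e=r.inv().apply(d)
for x in(.011,0,-.011): k=(x-q[0])/e[0]; print(x,(q+k*e).round(4))
print("scene px tcp",proj(cs,t),"pin top",proj(cs,[.4015,.3155,.142]))
im=cv2.cvtColor(np.load("pics/scene1.npy"),cv2.COLOR_RGB2BGR)[195:275,265:325]
z=cv2.resize(im,None,fx=7,fy=7,interpolation=cv2.INTER_CUBIC)
a=cv2.imread("pics/w1.png")[350:500,170:320]; a=cv2.resize(a,(375,375));
out=np.zeros((560,800,3),np.uint8); out[:560,:420]=z; out[:375,422:797]=a; cv2.imwrite("pics/mix.png",out)
E
```

```text
(array([0.40503755, 0.30716279, 0.13539209]), [np.float64(0.005493287657294072), np.float64(0.005493287657294053)])
0.011 [ 0.011   0.0012 -0.0366]
0 [ 0.      0.0014 -0.0142]
-0.011 [-0.011   0.0016  0.0083]
scene px tcp [292.3909079 236.4301044] pin top [291.88238045 228.48177043]
```

View pics/mix.png

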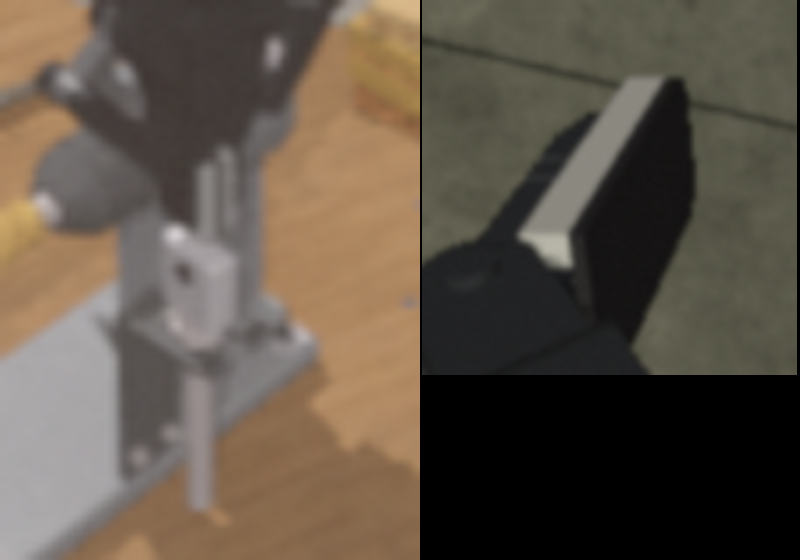

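The fingers shut above the pin: the tip edge appears about 35 mm higher than the reported TCP, with the pin untouched where I measured it. I'll open, go 24 mm lower and close again.

Request:
step_arm(grip=[0,0,0,0,-1,-1,-1,-1], offset=[[0,0,0],[0,0,0],[-0.002,0,0.015],[-0.002,0,0.024],[-0.002,0,0.024],[-0.002,0,0.024],[-0.002,0,0.024],[-0.002,0,0.024]], spin=[0,0,0,0,0,0,0,0])

```text
t: 4.62
tcp_pos: [0.4015, 0.3131, 0.0891]
orientation: [0.998, 0.07, 0.0, -0.0]
wrist_force: [-0.4, 1.1, -0.9]
width: 0.151
```

Request:
step_arm(grip=[-1,-1,-1,-1,-1,-1,-1,-1], offset=[[0,0,-0.007],[0,0,-0.014],[-0.015,0.002,-0.014],[-0.032,0.004,-0.014],[-0.05,0.006,-0.014],[-0.05,0.006,-0.05],[-0.05,0.006,-0.11],[-0.05,0.006,-0.17]], spin=[0,0,0,0,0,0,-7,-7])

```text
t: 5.62
tcp_pos: [0.3524, 0.2989, 0.261]
orientation: [0.991, 0.132, 0.0, 0.001]
wrist_force: [0.9, 0.7, -1.4]
width: 0.148
```

```bash
python3 - <<'E'
from h import *
import pickle
off()
im=eyes.get_image("wrist"); c=eyes.calibration("wrist"); pickle.dump(c,open("pics/w3.pkl","wb"))
s=eyes.get_image("scene"); np.save("pics/scene2.npy",s); np.save("pics/w3.npy",im)
out=np.zeros((600,800,3),np.uint8); out[:,:400]=cv2.resize(s[110:290,220:340],(400,600),interpolation=cv2.INTER_CUBIC); out[:450,400:]=cv2.resize(im[60:330,160:400],(400,450),interpolation=cv2.INTER_CUBIC); save(out,"m3")
E
```

```text
t 5.625 tcp [0.3524 0.2989 0.261 ] toolx deg 15.14 w 0.148 F [ 0.9  0.7 -1.4]
```

View pics/m3.png

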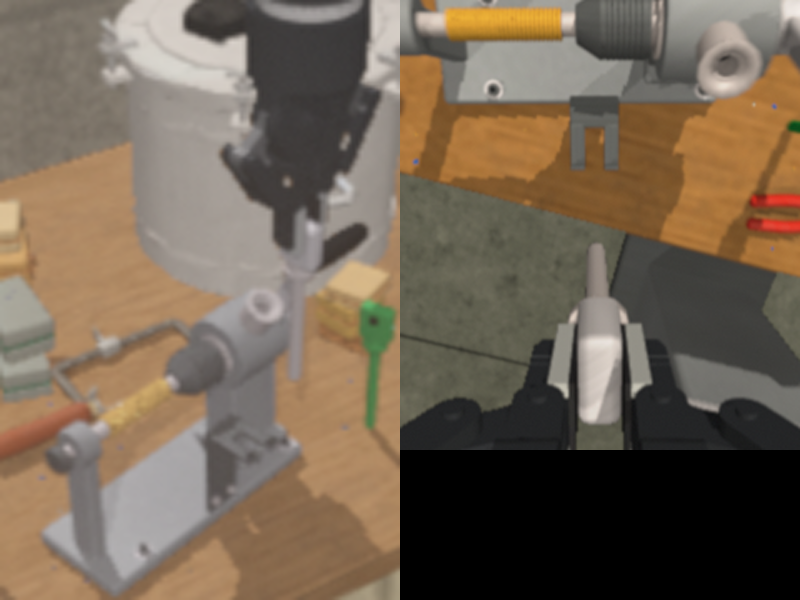

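The pin is held upright, off the fork. In the wrist panel its tip is at (596,243) and the bush mouth at (728,60). In the scene panel the tip is at (295,378). Next I compare tip and bush positions.

```bash
python3 - <<'E'
from h import *
import pickle; c=pickle.load(open("pics/w3.pkl","rb")); c1=pickle.load(open("pics/w1.pkl","rb")); cs=eyes.calibration("scene");ct=eyes.calibration("top")
P=lambda u,v:(160+u/1.6667-.2,60+v/1.6667-.2)
t=bot.read_state()["tcp_pos"]; pt=t-[0,0,.082]
print("tip pred",proj(c,pt),"obs",P(196,244),"scene pred",proj(cs,pt),"obs",(308.5,223.4))
print("tip tri",tri([ray(c,P(196,246)),ray(cs,(308.4,222.5))])[0],"tcp",t)
W=lambda u,v:(215+(u+.5)/5.7-.5,90+(v+.5)/5.7-.5)
rs=[ray(c1,W(551,222)),ray(cs,(215+387.5*130/600-.5,165+170.5*130/600-.5)),ray(ct,(225+474.5*.15625-.5,185+218.5*.15625-.5)),ray(c,P(328,60))]
print("rim4",tri(rs)); print([onplane(cc,uv,.1726) for cc,uv in((c1,W(551,222)),(c,P(328,60)))])
x=tri(rs)[0]; off(x)
E
```

```text
tip pred [279.3186509  208.04914693] obs (277.39764804703907, 206.19707205855883) scene pred [307.21922293 223.7512946 ] obs (308.5, 223.4)
tip tri [0.35522221 0.3006983  0.18703616] tcp [0.35539001 0.30088073 0.26578978]
rim4 (array([0.4623444 , 0.25982422, 0.16730689]), [np.float64(0.004068131108011101), np.float64(0.002434083882505654), np.float64(0.0006608042622534865), np.float64(0.006362386600691989)])
[array([0.4584174 , 0.26128195, 0.1726    ]), array([0.46798861, 0.26155083, 0.1726    ])]
t 5.725 tcp [0.3554 0.3009 0.2658] toolx deg 15.08 w 0.143 F [ 0.7  0.4 -2. ]
[0.4623 0.2598 0.1673] off [0.0913 0.0677 0.0995]
```

```bash
python3 -c "
from h import *
off([.4581,.2601,.276])"
```

```text
t 5.725 tcp [0.3554 0.3009 0.2658] toolx deg 15.08 w 0.143 F [ 0.7  0.4 -2. ]
[0.4581 0.2601 0.276 ] off [ 0.0887  0.0661 -0.0092]
```

Request:
step_arm(grip=[-1,-1,-1,-1,-1,-1], offset=[[0.02,0.015,-0.01],[0.045,0.035,-0.01],[0.07,0.055,-0.01],[0.089,0.066,-0.01],[0.089,0.066,-0.01],[0.089,0.066,-0.01]], spin=[0,0,0,0,0,0])

```text
t: 6.48
tcp_pos: [0.455, 0.259, 0.2685]
orientation: [0.991, 0.131, -0.001, 0.0]
wrist_force: [-0.5, -0.3, -0.6]
width: 0.145
```

```bash
python3 - <<'E'
from h import *
import pickle
c=eyes.calibration("wrist"); im=eyes.get_image("wrist"); off([.4581,.2601,.276]); pickle.dump(c,open("pics/w5.pkl","wb")); np.save("pics/w5.npy",im)
s=eyes.get_image("scene"); np.save("pics/scene5.npy",s)
cs=eyes.calibration("scene"); t=bot.read_state()["tcp_pos"]; p=t-[0,0,.082]; C=np.array([.4581,.2601,.171])
print("tip",proj(c,p),proj(cs,p),"rim",proj(c,C),proj(cs,C))
a=proj(c,C).astype(int); b=proj(cs,C).astype(int); print(a,b)
out=np.zeros((600,800,3),np.uint8)
out[:,:400]=cv2.resize(im[a[1]-75:a[1]+75,a[0]-50:a[0]+50],(400,600),interpolation=cv2.INTER_CUBIC)
out[:,400:]=cv2.resize(s[b[1]-50:b[1]+25,b[0]-25:b[0]+25],(400,600),interpolation=cv2.INTER_CUBIC)
save(out,"m5")
E
```

```text
t 6.525 tcp [0.4549 0.2592 0.2687] toolx deg 15.11 w 0.149 F [-0.8  0.3 -1. ]
[0.4581 0.2601 0.276 ] off [ 0.0033 -0.     -0.0073]
tip [278.70279803 207.99594284] [299.32048194 196.49889159] rim [278.85463789 199.90902536] [298.37596601 200.86304171]
[278 199] [298 200]
```

View pics/m5.png

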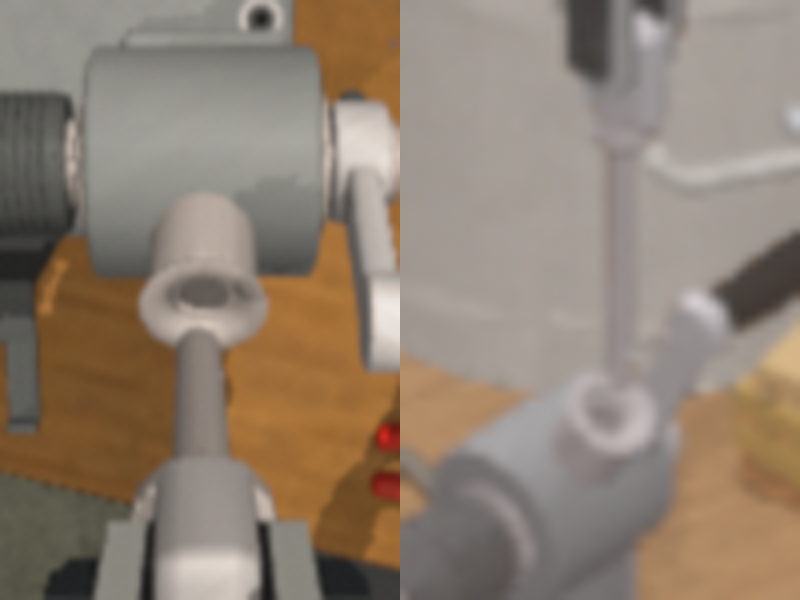

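Last view. In the wrist panel the pin tip is at (202,332) and the bush ellipse is centred at (203,303). In the scene panel the tip is at (618,380) and the rim at (608,415). Both agree with my predicted tip and rim to about 1 px, so I can lower into the mouth.

Request:
step_arm(grip=[-1,-1,-1,-1,-1,-1], offset=[[0.004,0,0],[0.0045,0,0.008],[0.0045,0,0.015],[0.0045,0,0.018],[0.0045,0,0.02],[0.0045,0,0.02]], spin=[0,0,0,0,0,0])

```text
t: 7.32
tcp_pos: [0.46, 0.2603, 0.2487]
orientation: [0.991, 0.131, -0.0, 0.0]
wrist_force: [-0.2, -0.7, -1.4]
width: 0.147
```

Request:
step_arm(grip=[-1,-1,-1], offset=[[0,0,0.002],[0,0,0.004],[0,0,0.004]], spin=[0,0,0])

```text
t: 7.7
tcp_pos: [0.4602, 0.2602, 0.2447]
orientation: [0.991, 0.131, 0.0, 0.0]
wrist_force: [1.1, -0.7, -0.5]
width: 0.149
```

Request:
step_arm(grip=[-1,-1,-1], offset=[[0,0,0.002],[0,0,0.004],[0,0,0.004]], spin=[0,0,0])

```text
t: 8.07
tcp_pos: [0.4607, 0.2602, 0.2413]
orientation: [0.991, 0.131, 0.001, 0.0]
wrist_force: [2.0, -1.9, 2.3]
width: 0.147
```

Request:
step_arm(grip=[-1,-1,-1,-1], offset=[[-0.004,0,0.0006],[-0.008,0,0.0012],[-0.012,0,0.002],[-0.016,0,0.003]], spin=[0,0,0,0])

```text
t: 8.57
tcp_pos: [0.4453, 0.257, 0.2386]
orientation: [0.991, 0.131, 0.002, -0.001]
wrist_force: [3.9, 2.3, 4.8]
width: 0.147
```

Request:
step_arm(grip=[-1,-1,-1,-1], offset=[[-0.004,0,0.001],[-0.007,0,0.0022],[-0.01,0,0.0034],[-0.013,0,0.0046]], spin=[0,0,0,0])

```text
t: 9.07
tcp_pos: [0.4318, 0.2529, 0.233]
orientation: [0.991, 0.131, -0.0, -0.0]
wrist_force: [3.4, 2.9, 3.3]
width: 0.148
```

Request:
step_arm(grip=[-1,-1,-1,-1], offset=[[-0.003,0,0.0022],[-0.006,0,0.0044],[-0.009,0,0.0066],[-0.0115,0,0.0089]], spin=[0,0,0,0])

```text
t: 9.57
tcp_pos: [0.4207, 0.2497, 0.2239]
orientation: [0.991, 0.131, -0.0, 0.0]
wrist_force: [1.2, 1.6, 2.2]
width: 0.146
```

Request:
step_arm(grip=[-1,-1,-1,-1], offset=[[-0.003,0,0.003],[-0.006,0,0.0065],[-0.009,0,0.01],[-0.0115,0,0.0135]], spin=[0,0,0,0])

```text
t: 10.07
tcp_pos: [0.4097, 0.2467, 0.2105]
orientation: [0.991, 0.131, 0.0, 0.0]
wrist_force: [4.0, 2.0, 2.2]
width: 0.149
```

Request:
step_arm(grip=[-1,-1,-1,-1,-1], offset=[[0.001,0,0.002],[0.002,0,0.0035],[0.0035,0,0.0055],[0.005,0,0.0075],[0.005,0,0.0075]], spin=[0,0,0,0,0])

```text
t: 10.7
tcp_pos: [0.4142, 0.2479, 0.2032]
orientation: [0.991, 0.131, -0.001, 0.0]
wrist_force: [-0.6, 0.6, 4.2]
width: 0.15
```

Request:
step_arm(grip=[-1,-1,-1,-1], offset=[[0.001,0,0.0017],[0.002,0,0.0035],[0.003,0,0.005],[0.003,0,0.005]], spin=[0,0,0,0])

```text
t: 11.2
tcp_pos: [0.4152, 0.2485, 0.2019]
orientation: [0.991, 0.132, -0.001, 0.0]
wrist_force: [-17.2, -4.8, 34.5]
width: 0.145
```

The pin has bottomed on the spindle: about 39 N along the bore with no further travel. I'll back off, release it and rise.

Request:
step_arm(grip=[-1,0.2,0.2,0.2,0.2,0.2,0.2,0.2], offset=[[-0.001,0,-0.003],[-0.001,0,-0.003],[-0.001,0,-0.003],[-0.001,0,-0.003],[-0.001,0,-0.02],[-0.001,0,-0.05],[-0.001,0.03,-0.08],[-0.001,0.06,-0.08]], spin=[0,0,0,0,0,0,-10,-20])

```text
t: 12.2
tcp_pos: [0.4335, 0.1904, 0.2802]
orientation: [0.952, 0.305, 0.002, 0.0]
wrist_force: [0.0, 0.1, -0.1]
width: 0.599
```

```bash
python3 - <<'E'
from h import *
s=eyes.get_image("scene"); off([.4811,.171,.25],[.4811,.171,.132]); np.save("pics/scene6.npy",s)
cs=eyes.calibration("scene"); C=np.array([.4581,.2601,.1715]); ax=-.5*wx+.866*wz
# expected pin collar / top pixels when stopped, and bright-pixel profile there
for d in(0,.02,.045,.053,.06,.07,.09,.095,.1): 
    p=proj(cs,C+d*ax); x,y=p.round().astype(int); print(d,p.round(1),s[y,x-4:x+5].mean(1).round(0))
E
```

```text
t 12.25 tcp [0.4337 0.1874 0.279 ] toolx deg 35.9 w 0.601 F [ 2.1 -2.2 -0.4]
[0.4811 0.171  0.25  ] off [0.0288 0.041  0.0291]
[0.4811 0.171  0.132 ] off [0.0287 0.0406 0.1471]
0 [298.4 200.7] [173. 172. 148. 135. 139. 134. 132. 133. 146.]
0.02 [301.3 196.9] [175. 175. 176. 172. 159. 143. 134. 130. 125.]
0.045 [305.1 192. ] [162. 161. 158. 151. 153. 164. 160. 149. 145.]
0.053 [306.3 190.3] [161. 164. 160. 165. 165. 145. 143. 140. 141.]
0.06 [307.4 188.9] [160. 161. 165. 162. 146. 142. 141. 139. 126.]
0.07 [309.  186.8] [158. 150. 145. 143. 141. 125.  89.  86. 124.]
0.09 [312.3 182.6] [159. 156. 155. 165. 180. 189. 192. 190. 172.]
0.095 [313.1 181.5] [160. 169. 187. 196. 193. 183. 166. 152. 139.]
0.1 [314.  180.4] [162. 171. 184. 186. 172. 158. 154. 153. 145.]
```

Request:
step_arm(grip=[0.2,0.2,0.2,0.2,0.2,0.2,0.2,0.2], offset=[[0.015,0.02,0],[0.029,0.041,0],[0.029,0.041,0],[0.029,0.041,0],[0.029,0.041,0.02],[0.029,0.041,0.04],[0.029,0.041,0.06],[0.029,0.041,0.07]], spin=[-10,-20,-30,-40,-50,-60,-69,-69])

```text
t: 13.25
tcp_pos: [0.4789, 0.1737, 0.2068]
orientation: [0.616, 0.788, -0.001, -0.001]
wrist_force: [0.2, 0.3, 0.4]
width: 0.599
```

```bash
python3 - <<'E'
from h import *
off([.4811,.171,.15],[.4811,.171,.132])
c=eyes.calibration("wrist");im=eyes.get_image("wrist")
# barrel: dark pixels between the fingers; report dark runs along columns predicted at the barrel
for q in(.0,.02,-.02):
    B=np.array([.4798,.1758,.1813])-q*wy
    p=proj(c,B); print(p.round(0))
g=im.max(2)
p=proj(c,np.array([.4811,.171,.1813])).astype(int); y=p[1]
for yy in(y-30,y-15,y,y+15): print(yy, "".join("#" if v<60 else "." for v in g[yy,p[0]-100:p[0]+100:2]))
E
```

```text
t 13.25 tcp [0.4789 0.1737 0.2068] toolx deg 103.97 w 0.599 F [0.2 0.3 0.4]
[0.4811 0.171  0.15  ] off [-0.0031  0.0016  0.0568]
[0.4811 0.171  0.132 ] off [-0.0031  0.0016  0.0748]
[280. 227.]
[281. 251.]
[279. 200.]
202 ............................................#############...........................................
217 ............................................##############..........................................
232 ............................................##############..........................................
247 .............................................#############..........................................
```

Request:
step_arm(grip=[0.2,0.2,0.2,0.2,-1,-1,-1,-1], offset=[[-0.003,0.001,0.03],[-0.003,0.001,0.06],[-0.003,0.001,0.074],[-0.003,0.001,0.074],[-0.003,0.001,0.074],[-0.003,0.001,0.074],[-0.003,0.001,0.074],[-0.003,0.001,0.074]], spin=[-1,-1,-1,-1,-1,-1,-1,-1])

```text
t: 14.3
tcp_pos: [0.4818, 0.1711, 0.1354]
orientation: [0.608, 0.794, 0.001, 0.001]
wrist_force: [-1.2, -1.8, 7.0]
width: 0.226
```

Request:
step_arm(grip=[-1,-1,-1,-1,-1,-1], offset=[[0,0.0063,-0.0027],[0,0.0117,-0.0044],[0,0.0172,-0.0056],[0,0.0228,-0.0064],[0,0.0285,-0.0066],[0,0.0285,-0.0066]], spin=[0,0,0,0,0,0])

```text
t: 15.05
tcp_pos: [0.51, 0.1789, 0.1413]
orientation: [0.608, 0.794, 0.001, 0.001]
wrist_force: [0.1, -0.1, 5.3]
width: 0.229
```

```bash
cat >> h.py <<'E'
def pinprof():
    s=eyes.get_image("scene").astype(float).mean(2).astype(np.float32); cs=eyes.calibration("scene")
    C=np.array([.4581,.2601,.1715]); ax=-.5*wx+.866*wz
    for a in(0.,):
        P=np.array([proj(cs,C+d*ax) for d in np.arange(0,.121,.005)],np.float32)
        print("prof 0..120mm/5:",cv2.remap(s,P[:,0].reshape(1,-1),P[:,1].reshape(1,-1),cv2.INTER_LINEAR)[0].round().astype(int))
E
python3 -c "
from h import *
pinprof(); off()"
```

```text
prof 0..120mm/5: [144 148 152 157 156 151 154 154 150 162 167 154 144 144 138 135 150 175
 192 190 151 124 123 111  88]
t 15.1 tcp [0.5099 0.1789 0.1414] toolx deg 105.07 w 0.225 F [ 0.2 -0.5  3.9]
```

Request:
step_arm(grip=[-1,-1,-1,-1], offset=[[0,0.0034,0.0001],[0,0.0068,0.0004],[0,0.0102,0.0008],[0,0.0135,0.0014]], spin=[0,0,0,0])

```text
t: 15.6
tcp_pos: [0.5221, 0.1822, 0.1397]
orientation: [0.608, 0.794, 0.0, 0.0]
wrist_force: [-0.6, -0.3, 5.2]
width: 0.227
```

```bash
python3 -c "
from h import *
pinprof(); off()"
```

```text
prof 0..120mm/5: [164 159 149 143 135 100  98 151 182 197 190 175 167 164 162 161 160 154
 140 120  80  68  65  70  94]
t 15.65 tcp [0.5225 0.1823 0.1396] toolx deg 105.08 w 0.228 F [0.3 0.4 5.4]
```

Request:
step_arm(grip=[-1,-1,-1], offset=[[0,0.003,0.0008],[0,0.006,0.0016],[0,0.006,0.0016]], spin=[0,0,0])

```text
t: 16.02
tcp_pos: [0.5281, 0.1838, 0.1379]
orientation: [0.608, 0.794, 0.0, 0.0]
wrist_force: [1.2, 0.5, 5.2]
width: 0.225
```

Request:
step_arm(grip=[-1,-1,-1], offset=[[0,0.003,0.0011],[0,0.006,0.0022],[0,0.006,0.0022]], spin=[0,0,0])

```text
t: 16.4
tcp_pos: [0.5337, 0.1853, 0.1356]
orientation: [0.608, 0.794, 0.0, 0.0]
wrist_force: [0.1, 1.1, 3.7]
width: 0.225
```

```bash
python3 -c "
from h import *
pinprof(); off()"
```

```text
prof 0..120mm/5: [160 147 144 142 130  91 106 154 186 198 187 170 167 164 163 161 160 160
 159 149 142 135 146 155 157]
t 16.45 tcp [0.5337 0.1853 0.1356] toolx deg 105.08 w 0.228 F [0.7 1.2 3.2]
```

Request:
step_arm(grip=[-1,-1,-1], offset=[[0,0.003,0.0013],[0,0.0055,0.0025],[0,0.0055,0.0025]], spin=[0,0,0])

```text
t: 16.82
tcp_pos: [0.5376, 0.1864, 0.1334]
orientation: [0.608, 0.794, -0.001, -0.001]
wrist_force: [-5.0, -0.7, 8.9]
width: 0.223
```

The turn is now barred at about 6 N, and the image profile shows the pin has dropped about 40 mm. I'll back off slightly to unload it, release the crank and go above the pin.

Request:
step_arm(grip=[-1,-1,0.2,0.2,0.2,0.2,0.2,0.2], offset=[[0,-0.004,-0.0017],[0,-0.007,-0.003],[0,-0.007,-0.003],[0,-0.007,-0.003],[0,-0.007,-0.02],[0,-0.007,-0.06],[0,-0.007,-0.11],[0,-0.007,-0.14]], spin=[0,0,0,0,0,0,10,20])

```text
t: 17.82
tcp_pos: [0.5322, 0.1848, 0.2753]
orientation: [0.739, 0.674, 0.001, 0.001]
wrist_force: [0.5, 0.2, -0.4]
width: 0.601
```

```bash
python3 -c "
from h import *
pinprof(); off([.4321,.2531,.27])"
```

```text
prof 0..120mm/5: [158 151 148 143 135  96  98 148 183 197 189 173 167 164 162 161 161 160
 160 159 159 158 158 157 158]
t 17.875 tcp [0.5334 0.185  0.2789] toolx deg 84.34 w 0.6 F [ 0.8 -0.6  2.7]
[0.4321 0.2531 0.27  ] off [ 0.0577 -0.1076  0.0083]
```

Request:
step_arm(grip=[0.2,0.2,0.2,0.2,0.2,0.2,0.2,0.2], offset=[[0.01,-0.02,0],[0.02,-0.04,0],[0.035,-0.065,0],[0.05,-0.09,0],[0.058,-0.108,0],[0.058,-0.108,0],[0.058,-0.108,0],[0.058,-0.108,0]], spin=[10,20,30,40,50,60,69,69])

```text
t: 18.88
tcp_pos: [0.429, 0.2517, 0.2726]
orientation: [0.99, 0.141, -0.001, 0.0]
wrist_force: [0.9, -0.4, 0.1]
width: 0.594
```

```bash
python3 - <<'E'
from h import *
off([.4321,.2531,.1716])
c=eyes.calibration("wrist");im=eyes.get_image("wrist").astype(int)
C=np.array([.4581,.2601,.1715]); ax=-.5*wx+.866*wz
for d in(0,.02,.04,.06): print(d,proj(c,C+d*ax).round(0))
p=proj(c,C+.05*ax).astype(int)
g=im.mean(2)
for y in range(p[1]-44,p[1]+45,4): print(y,"".join(" .:-=+*#%@"[min(9,int(v/24))] for v in g[y,p[0]-60:p[0]+60:2]))
E
```

```text
t 18.875 tcp [0.429  0.2517 0.2726] toolx deg 16.2 w 0.594 F [ 0.9 -0.4  0.1]
[0.4321 0.2531 0.1716] off [ 0.0035 -0.0005  0.101 ]
0 [279. 171.]
0.02 [279. 186.]
0.04 [279. 202.]
0.06 [279. 219.]
166 ...........:-----------+**+==+*+==-=++------========++++==+=
170 ::::::::..------------=**++***#####+=++=====================
174 :::::::::---=----------***+*##%%##+*++++===========+++======
178 ::::::::::-=------------+*+*##%%##+++=====+++===============
182 ----------=--------------++*#%%%##+++=======================
186 ------===-----------------+##%%%##+========================-
190 ------==------------------*##%%%##========================--
194 ------=-=----------------=*%@@@@%*=======================---
198 :-----===-----------------+######*==================+====--=
202 ------==------------------+**###**-====================----=
206 :--------:----------------+**###*+====================----==
210 --------------------------+******++++++=+=============-:-===
214 --------------------------=*******==================-::::---
218 ----------------------------=======================-----====
222 ---------------------------------------------=====----::::::
226 ----------------------------------------------------::----==
230 ---------------------------------------------------:---=====
234 ------------------------------------------------------------
238 --------------------------:::--==============-------========
242 -------------------------::::::::::::--=====-------=========
246 -------------------------:::::::::::::::::::::----==========
250 ------------------------::::::::::::::::::::::::::::--======
254 ------------------------:::::::::::::::::::::::::::::::::::-
```

Request:
step_arm(grip=[0.2,0.2,0.2,0.2,-1,-1,-1,-1], offset=[[0.007,0,0.04],[0.007,0,0.08],[0.007,0,0.108],[0.007,0,0.108],[0.007,0,0.108],[0.007,0,0.108],[0.007,0,0.108],[0.007,0,0.108]], spin=[1,1,1,1,1,1,1,1])

```text
t: 19.92
tcp_pos: [0.4366, 0.2546, 0.1661]
orientation: [0.991, 0.131, 0.001, -0.001]
wrist_force: [-1.4, 3.1, 3.1]
width: 0.146
```

Gripped, width 0.146. Now I press along the bore in small steps.

Request:
step_arm(grip=[-1,-1,-1,-1], offset=[[0.001,0,0.0017],[0.002,0,0.0035],[0.003,0,0.0052],[0.003,0,0.0052]], spin=[0,0,0,0])

```text
t: 20.42
tcp_pos: [0.4385, 0.255, 0.1624]
orientation: [0.991, 0.131, 0.001, -0.0]
wrist_force: [-10.6, 1.6, 21.7]
width: 0.146
```

Request:
step_arm(grip=[-1,-1,-1], offset=[[0.0008,0,0.0013],[0.0015,0,0.0026],[0.0015,0,0.0026]], spin=[0,0,0])

```text
t: 20.8
tcp_pos: [0.4385, 0.255, 0.1623]
orientation: [0.991, 0.132, 0.0, -0.0]
wrist_force: [-20.5, -2.7, 43.8]
width: 0.148
```

```bash
python3 -c "
from h import *
pinprof(); off()"
```

```text
prof 0..120mm/5: [156 141 138 106  70  67  81 101 119 132 120  90  70  62  64  90 108 105
  94  92 119 129 101  70  70]
t 20.85 tcp [0.4386 0.255  0.1623] toolx deg 15.13 w 0.144 F [-20.8  -3.4  43.3]
```

Request:
step_arm(grip=[-1,-1,0.2,0.2,0.2,0.2,0.2,0.2], offset=[[-0.001,0,-0.002],[-0.002,0,-0.004],[-0.002,0,-0.004],[-0.002,0,-0.004],[-0.002,0,-0.03],[-0.002,0,-0.07],[-0.002,0,-0.11],[-0.002,0,-0.11]], spin=[0,0,0,0,0,0,0,0])

```text
t: 21.85
tcp_pos: [0.4398, 0.2545, 0.2698]
orientation: [0.991, 0.131, 0.002, -0.0]
wrist_force: [0.6, 1.0, -0.3]
width: 0.592
```

```bash
cat >> h.py <<'E'
def fine():
    cs=eyes.calibration("scene"); C=np.array([.4581,.2601,.1715]); ax=-.5*wx+.866*wz
    P=np.array([proj(cs,C+d*ax) for d in np.arange(-.01,.11,.002)],np.float32)
    old=np.load("pics/scene6.npy"); new=eyes.get_image("scene")
    for n,s in(("stop",old),("now",new)):
        s=s.astype(np.float32).mean(2)
        print(n,cv2.remap(s,P[:,0].reshape(1,-1),P[:,1].reshape(1,-1),cv2.INTER_CUBIC)[0].round().astype(int))
E
python3 - <<'E'
from h import *
off(); fine()
c=eyes.calibration("wrist");im=eyes.get_image("wrist").astype(int)
C=np.array([.4581,.2601,.1715]); ax=-.5*wx+.866*wz
p=proj(c,C+.03*ax).astype(int); print(p,proj(c,C),proj(c,C+.042*ax))
g=im.mean(2)
for y in range(p[1]-44,p[1]+45,3): print(y,"".join(" .:-=+*#%@"[min(9,int(v/24))] for v in g[y,p[0]-40:p[0]+40]))
E
```

```text
t 21.85 tcp [0.4398 0.2545 0.2698] toolx deg 15.07 w 0.592 F [ 0.6  1.  -0.3]
stop [150 140 135 136 138 141 144 146 147 147 150 152 154 158 157 155 154 153
 153 153 155 154 154 152 149 146 147 151 158 165 168 164 155 148 144 143
 142 141 142 143 141 139 140 141 142 144 147 158 168 179 188 192 194 192
 186 177 166 159 156 155]
now [149 152 159 160 156 151 148 146 143 142 141 141 138 131 119 100  84  82
  95 114 138 158 169 181 189 194 197 196 190 179 167 163 166 168 167 165
 163 162 161 161 160 160 160 159 159 159 158 158 158 158 158 157 157 157
 157 156 156 156 155 155]
[278 206] [278.29964586 183.37144564] [278.41786708 216.76131793]
162 ::::::.:===+++++++++++++++++++++*****###########***++=++=+++++==----------======
165 ::::::.-=====++++++++++++++==+++*****###########****+===========-------=========
168 -----==++=-==================+++*****###########****+==========-------==========
171 :::::-====--=================+++*****###########****+==---------------==========
174 ...:-----------------------=+**********+++++++++****+=---------------===========
177 .:-----------------------=+*
[... 1392 characters left out ...]
====================
228 -------------------------------------------------------------------=============
231 ----------------------------------------------------------------------------===-
234 --------------------------------------------------------------------------------
237 --------------------------------------------------------------------------------
240 -------------------:------------------------------------------------------------
243 -----------------------:::::::--::----====------------------------===-----------
246 --------------------------------::::::::-----=========================----------
249 --------------------------------:::::::::::::::::::::-----==========------------
```

```bash
python3 -c "
from h import *
a=np.load('pics/top0.npy').astype(int);b=eyes.get_image('top').astype(int)
for n,(x,y,w,h) in dict(saw=(240,155,70,35),tin=(205,232,26,26),cutter=(322,232,40,20),tape=(382,202,26,28),green=(325,217,12,12)).items(): print(n,np.abs(a-b)[y:y+h,x:x+w].mean().round(1))
print(job.sign_off())"
```

```text
saw 3.1
tin 2.5
cutter 17.8
tape 5.8
green 49.8
the job is handed in; nothing more can be done
None
```

I took the lock pin off the hook and tilted it 30° in the grip as I fed it into the slanted bush. It stopped on the spindle, at about 39 N with no further travel. I turned the crank about 35–40° until the pin dropped, and a little further on the turn was barred at about 6 N. I then pressed the pin home, let go and handed the job in at about 22 s of robot time.

**Last checks:**
- **Pin home:** it hit a hard stop under the final press, about 48 N with no motion. The top of the pin sits 52 mm lower along the bore than when it rested on the spindle, against 53 mm nominal. The wrist image agrees to 1–2 mm. The gripper is open and clear of everything.
- **Press force:** the final press went well over the 5–15 N suggested, though under the 120 N wrist limit.
- **Fingertips:** they appeared about 35 mm higher than the reported TCP, so my first grasp closed on nothing above the pin. I corrected for it afterwards.
- **Fall distance:** the pin seemed to fall about 45 mm by itself in the image, not the 35 mm stated.
- **Bystanders:** the top-view comparison shows the saw, tin and tape roll essentially unchanged. It was inconclusive for the side cutters and the green pin. The arm or its shadow probably covered them in that view, and I never felt contact near either.

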